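Clear the fit-up jig and hold a T-coupon home against its sprung plunger

ROBOT

A 6-joint arm with a two-finger parallel gripper is mounted at the origin on the work surface. World frame = base frame: x ahead of the robot, y to its left, z up, the work surface at z = 0. Lengths are in m, angles in rad, forces in N, time in s.
With the tool pointing down it reaches from about 0.35 to 0.85 m from the base axis. Payload 8.1 kg.
Tool frame: the origin (TCP) lies on the front face of the gripper's body, between the roots of the fingers; the fingertips stand 84 mm ahead of it and the grasp point (between the pads) lies 65 mm ahead of it; x points along the fingers, y is the direction in which the jaws open and shut, and the axes are right-handed (so a half turn about x gives the same grasp; the last joint's range is limited). The gripper opens to 93 mm and grips with 3 to 60 N. Pads are 15 mm wide; open, the fingers measure 128 mm over their backs; the gripper's body (75 mm by 188 mm) begins 65 mm behind the grasp point.
Start: joints at [-1.338, 0.13, 1.488, -0, 1.523, -0.085], TCP at [0.188, -0.57, 0.303] pointing down, gripper open.
Joint ranges: [-2.96, 2.96], [-0.89, 2.26], [0.02, 2.5], [-1.34, 4.48], [0, 2.73], [-2.66, 2.66]. Speed limits (rad/s): [2.39, 2.39, 2.79, 3.14, 3.14, 3.14].

INTERFACE

Orientations are given as a rotation vector (axis times angle).
In Python, from plant import telemetry, read_camera, camera_params, robot gives the robot as it stands.
- The arm moves only by the tool step_arm, never from a script. Its argument "commands" is a list of rows, each an object with "xyz": the shift along the tool's x, y, z in mm, a list of three; "turn": the turn, a rotation vector about the tool's x, y, z in rad, a list of three; "grip": the finger opening in mm, from 0 to 93. In form: [{"xyz": [dx, dy, dz], "turn": [ax, ay, az], "grip": grip}, ...]. A call has 1 to 12 rows; each row is the pose to reach, as a shift and turn from the pose commanded when the call began, along the tool's axes at that moment; what a row does not reach only later rows make up. A row lasts 1/8 s, in which the tool goes at most 62.5 mm and 10.7 degrees, less where a joint would pass 70% of its speed; a pose out of reach is approached as far as the arm can. A call with a gripper value outside its range is refused whole. The fingers move at their own pace and stop on an object; "force" is the grip in N (left out, the last holds). Time passes only in rows, so rows that repeat a pose let the fingers close. It gives the time, the measured TCP pose, the force and the opening at its end, in the units of the state.
- telemetry.read_state(): the state, without advancing time (a new reading comes with each control period).
- read_camera(name): name is "side" or "top" or "wrist"; returns the picture (384x512x3 uint8, red, green, blue); there is no depth.
- camera_params(name): a dict with "mtx" (3x3 intrinsics, pixels), "rvec" (rotation vector, rad) and "tvec" (3), from world to camera coordinates, as OpenCV has them. Camera axes: x right, y down, z forward; pixel columns grow to the right and rows downward; lengths in m; the calibration is good to about 2 mm. A picture is of the moment at which its call begins: read the wrist's pose just before it. camera_params takes no time and is no camera call; for the wrist camera it gives the pose at the moment of the call.
- robot.close_job(): hands the job in, once; it reports no verdict.
The state is a dict: "t": time; "q": joint angles; "dq": joint speeds; "joint_torque": joint torques, N m; "tool_pos": TCP position; "orientation": TCP orientation; "force": force on the tool from outside, world axes, zero at the start; "wrist_torque": the same for the moment, N m; "opening": finger opening in m.
Only numpy, scipy, OpenCV 4.12 (cv2) and the standard library are available. Lean on these libraries where they do the work, as an engineer would, in place of code of your own. Each camera call takes 0.05 s, during which the arm holds its last target. There are 200 camera calls.

TASK

Two steel offcuts have been left on the bed of the fit-up jig: put the round stub into the tray that holds round stock and the flat strip into the tray that holds flat stock. Then lay the T-shaped weld coupon flat on the cleared bed, square to the jig and centred on its plunger, and push it along the bed against the sprung plunger until its end is fully home on the two stop posts; finish still holding it there with a steady, moderate push, since it springs back if let go. Leave the other tools on the bench where they lie.

Things in the scene. Friction and masses are not known exactly. Their poses are not given: they have to be found in the camera images.
- jig: Fit-up jig fixed to the bench: a plain grey bed 240 x 130 mm, top 12 mm above the bench, no side guides; at its +x end a blue block (inner face at x = +85 mm, 120 mm wide, top 62 mm above the bench) carries plunger and stop posts. Origin: centre of the bed's underside; x along the bed towards the block (the pushing direction), z up.
- stop: The two dark steel stop posts on the bed, either side of the plunger: each 35 mm long, 16 mm wide (centres at y = +22 and -22 mm), 22 mm high above the bed. Origin: on the bed's top, midway between the posts, in the plane of their striking faces (jig x = +50 mm); axes as the jig's, x the pushing direction.
- plunger (a joint): Travel (m) of the sprung plunger: 0 when fully out, growing as it is pushed in along the jig's +x; 0.020 when a part lies against both stop posts; end of its own travel 0.030. The spring pushes back with about 3 N at 0 and 9 N at 0.020 (300 N/m).
- plunger_face (a point): Centre of the plunger's round brass face (24 mm in diameter), 22 mm above the bed's top, on the jig's centre line; when fully out it stands 20 mm in front of the stop faces (towards the jig's -x). It moves with the plunger.
- coupon: T-joint weld coupon, bare steel, 0.57 kg, right of the jig at the start: base plate 90 x 60 x 8 mm, and along its middle an upright web 90 mm long, 8 mm thick, its top 48 mm above the underside; grip it across the web from above. Origin: centre of its underside; x along the web, z up; both ends alike. When home its origin is 45 mm short of the stop faces. Bed friction adds a few newtons.
- round_stub: Stub of round steel bar, 20 mm in diameter, 70 mm long, about 0.17 kg, lying on the jig's bed roughly across it. Origin: underside of its middle (on the bed when it lies as at the start; it turns with the bar if that rolls); x along the bar.
- flat_strip: Offcut of flat steel bar 70 x 30 mm, 10 mm thick, about 0.165 kg, lying on the jig's bed roughly across it. Origin: centre of its underside; x along its 70 mm, y along its 30 mm. Round stub and flat strip may change places along the bed; their centres are about 60 mm apart.
- bin_round: Grey open tray for round stock, fixed left of the jig: outside 150 (x) x 160 (y) x 50 mm high, walls and floor 4 mm. Two round bars of 20 mm diameter are fixed along y on its floor at x = -36 and -58 mm; the floor from x = -25 to +71 mm is free. Origin: centre of its underside, z up. The two trays may change places.
- bin_flat: Grey open tray for flat stock, fixed left of the jig: outside 150 (x) x 160 (y) x 50 mm high, walls and floor 4 mm. Two flat bars are fixed one on the other along y at x = -72 to -34 mm, up to 24 mm high; the floor from x = -33 to +71 mm is free. Origin: centre of its underside, z up. The two trays may change places.
- hammer: Hammer lying at the right of the bench, beyond the coupon (bystander). Its x axis runs along the handle to the head.
- wheel_a: Black abrasive wheel lying flat, 64 mm in diameter, its shank pointing up to 56 mm (bystander). Origin: centre of its underside.
- wheel_b: Brown abrasive wheel lying flat, 52 mm in diameter, its shank pointing up to 56 mm (bystander). Origin: centre of its underside.
- wire_brush: Wire brush with a wooden back 250 x 28 mm, bristles up (38 mm high), lying across the bench just beyond the jig (bystander). Origin: centre of its underside; x along it.
- spanner: Steel spanner, right of the jig beyond the coupon (bystander). x along it.
- tin: Closed metal tin, 68 mm in diameter and 75 mm high, on the right (bystander). Origin: centre of its underside.
- set_square: Dark L-shaped magnetic square, arms about 100 mm, 20 mm high, to the left of the trays (bystander). Origin: on the bench under the middle of its x arm.
Not all that is in view belongs to the job. What is shaped like the flat_strip but blue or red is not meant.

How it is judged:
By the outcome, as a careful person would: the job done as asked, in the order asked, and still so for the second after the job is handed in, while the arm keeps its last pose, push and grip.
It also fails if it takes over 64 s, if anything falls off the work surface, if the arm or the gripper's body presses on something with over 40 N, if the wrist force passes 120 N, or if a joint passes its speed limit or range.

## Working session

There is one attempt and no reset: what is moved stays moved. The work goes in short steps, Python scripts to look and compute and a tool call to move; the robot and the scene stay as the last step left them, time stands still between calls to the robot, and variables do not carry over. Pictures are saved under pics/ and viewed, about 8 in all and at most 12, crops included, and the job is handed in when it is done.

Besides the shell and the picture viewer there is one more tool, called after "Call:" as a command line: name --argument value ..., lists and objects as JSON in quotes. step_arm: Moves the arm, as the interface text tells. Its arguments: {"type":"object","properties":{"commands":{"type":"array"},"force":{"type":"number"}},"required":["commands"]}

```bash
mkdir -p pics; ls; cat > h.py <<'E'
import numpy as np, cv2
from plant import telemetry, read_camera, camera_params, robot
def ray(cp,u,v):
    R=cv2.Rodrigues(np.array(cp['rvec'],float))[0];t=np.array(cp['tvec'],float).ravel()
    d=R.T@np.linalg.inv(np.array(cp['mtx']))@np.array([u,v,1.]);return -R.T@t,d
def onz(cp,u,v,z):
    c,d=ray(cp,u,v);return c+d*(z-c[2])/d[2]
def px(cp,P):
    return cv2.projectPoints(np.array(P,float).reshape(-1,3),np.array(cp['rvec'],float),np.array(cp['tvec'],float),np.array(cp['mtx'],float),None)[0].reshape(-1,2)
def delta(pos,down_yaw=None):
    """tool-frame shift mm to world TCP pos; turn about tool x to make jaw axis at world yaw"""
    s=telemetry.read_state();R=cv2.Rodrigues(np.array(s['orientation'],float))[0]
    d=R.T@(np.array(pos)-np.array(s['tool_pos']))*1e3
    return d
def grab(n):
    cp=camera_params(n);im=read_camera(n)[:,:,::-1].copy();return cp,im
E
python3 - <<'E'
from h import *
s=telemetry.read_state();print(s)
print(cv2.Rodrigues(np.array(s['orientation']))[0].round(3))
for n in ['top','side','wrist']:
    cp,im=grab(n);np.savez(f'cp_{n}.npz',**cp);cv2.imwrite(f'pics/{n}0.png',im);print(n,cp, ray(cp,256,192))
a=cv2.imread('pics/top0.png');cv2.imwrite('pics/top0b.png',cv2.resize(a,(800,600),interpolation=cv2.INTER_CUBIC))
E
```

```text
pics
{'t': 0.0, 'q': array([-1.33843509e+00,  1.31152681e-01,  1.48928598e+00, -9.84995412e-06,
        1.52300581e+00, -8.54360647e-02]), 'dq': array([-1.17440031e-03, -4.88056209e-04, -3.36434774e-04, -8.01224777e-04,
        2.15458871e-05, -2.82552862e-04]), 'joint_torque': array([-2.31836413e-03, -5.59851766e+01, -4.91755664e+01,  7.66095263e-02,
        3.57118074e-02, -1.51521290e-04]), 'tool_pos': array([ 0.18738531, -0.56954405,  0.3016887 ]), 'orientation': array([ 2.0503805 ,  0.33051436, -2.05068313]), 'force': array([ 0.154841  ,  0.01473226, -0.46511718]), 'wrist_torque': array([ 0.04106989, -0.01165962,  0.02482204]), 'opening': 0.09278455971131319}
[[-0.     0.312 -0.95 ]
 [ 0.002 -0.95  -0.312]
 [-1.    -0.002 -0.   ]]
top {'mtx': array([[384.41454362,   0.        , 250.81216707],
       [  0.        , 384.41454362, 188.9025427 ],
       [  0.        ,   0.        ,   1.        ]]), 'rvec': array([ 2.16984014, -2.13939195,  0.1735409 ]), 'tvec': array([-0.03568181,  0.56125879,  0.98727849])} (array([ 0.41436728, -0.0112843 ,  1.05791108]), array([ 0.13553038, -0.02963019, -0.99045475]))
side {'mtx': array([[447.40513293,   0.        , 254.84926331],
       [  0.        , 447.40513293, 195.11821994],
       [  0.        ,   0.        ,   1.        ]]), 'rvec': array([ 2.31827283, -0.52609745,  0.22374424]), 'tvec': array([-0.54068798,  0.20205733,  1.4718706 ])} (array([ 0.09535914, -1.02991816,  1.19572109]), array([ 0.31256822,  0.63223559, -0.70896717]))
wrist {'mtx': array([[324.18604753,   0.        , 251.24063467],
       [  0.        , 324.18604753, 191.04453226],
       [  0.        ,   0.        ,   1.        ]]), 'rvec': array([-2.3762104 ,  1.7222898 ,  0.21595479]), 'tvec': array([-0.59914997, -0.02744835,  0.39040094])} (array([ 0.25200138, -0.54863672,  0.38423958]), array([-0.23116317, -0.0893601 , -0.96891825]))
```

View pics/top0b.png

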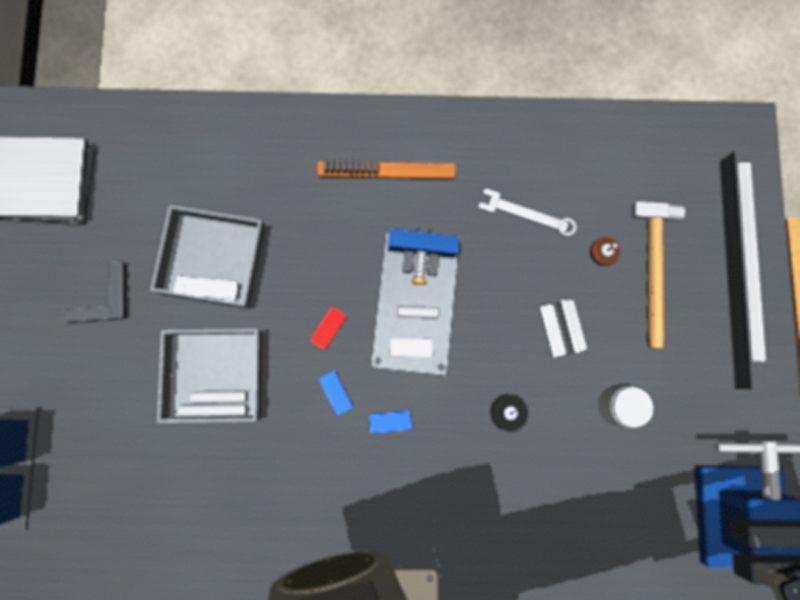

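View pics/side0.png

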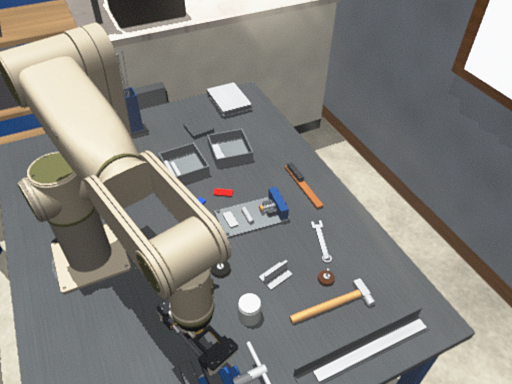

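The top view shows the jig (bed centre ~(417,305) in the 800-px picture, +x pointing up). The round stub is at (418,312) and the flat strip at (411,347). The upper tray (207,257) holds a wide flat stack, so it's bin_flat. The lower tray (209,375) holds two round bars, so it's bin_round. The coupon is at (563,328), and the blue and red strips are decoys.

```bash
python3 - <<'E'
from h import *
cp=dict(np.load('cp_top.npz'));im=cv2.imread('pics/top0.png')
k=512/800
def P(u,v,z): return onz(cp,u*k,v*k,z)
pts={'stub':(418,312,.022),'strip':(411,347,.022),'block_l':(390,229,.062),'block_r':(460,238,.062),'bed_nl':(373,367,.012),'bed_nr':(447,374,.012),'upTL':(171,207,.05),'upTR':(262,219,.05),'upBR':(247,306,.05),'upBL':(152,292,.05),'loTL':(162,330,.05),'loTR':(259,330,.05),'loBR':(259,421,.05),'loBL':(158,421,.05),'coup_web':(563,328,.008)}
for n,p in pts.items(): print(n,P(*p).round(3))
g=im.min(2);hsv=cv2.cvtColor(im,cv2.COLOR_BGR2HSV)
m=((g>200)).astype(np.uint8)
for c in cv2.findContours(m,cv2.RETR_EXTERNAL,cv2.CHAIN_APPROX_NONE)[0]:
    (x,y),(w,h),a=cv2.minAreaRect(c)
    if 20<w*h<1500 and 130<y<280 and 90<x<400: print('white',x/k,y/k,w/k,h/k,a,P(x/k,y/k,.022).round(3))
E
```

```text
stub [ 0.536 -0.074  0.022]
strip [ 0.475 -0.062  0.022]
block_l [ 0.672 -0.023  0.062]
block_r [ 0.659 -0.142  0.062]
bed_nl [0.44  0.003 0.012]
bed_nr [ 0.43  -0.125  0.012]
upTL [0.708 0.354 0.05 ]
upTR [0.689 0.198 0.05 ]
upBR [0.538 0.216 0.05 ]
upBL [0.559 0.377 0.05 ]
loTL [0.496 0.356 0.05 ]
loTR [0.498 0.194 0.05 ]
loBR [0.349 0.188 0.05 ]
loBL [0.347 0.352 0.05 ]
coup_web [ 0.513 -0.33   0.008]
white 509.375 412.5 9.375 9.375 90.0 [ 0.366 -0.23   0.022]
white 210.15625 409.3749523162842 64.06248807907104 6.24999925494194 -0.0 [0.365 0.276 0.022]
white 215.625 396.875 6.25 53.125 90.0 [0.386 0.268 0.022]
white 249.098539352417 355.2884578704834 13.867504894733429 4.766954854130745 56.30992889404297 [0.457 0.215 0.022]
white 410.9375 347.65625 20.3125 43.75 90.0 [ 0.474 -0.062  0.022]
white 417.1875 310.9375 6.25 37.5 90.0 [ 0.537 -0.072  0.022]
white 552.2114753723145 329.7236204147339 50.56787133216858 11.648425459861755 74.74488067626953 [ 0.508 -0.307  0.022]
white 573.0984687805176 324.9852418899536 50.86633563041687 10.945919901132584 74.05460357666016 [ 0.517 -0.344  0.022]
white 204.29019927978516 286.50290966033936 61.65400147438049 20.087769627571106 8.53076457977295 [0.575 0.298 0.022]
white 607.03125 249.21875 7.8125 7.8125 90.0 [ 0.653 -0.409  0.022]
white 523.828125 211.3281488418579 87.9508376121521 18.28191727399826 18.43494987487793 [ 0.719 -0.262  0.022]
```

```bash
cat >> h.py <<'E'
def plan(xyz,yaw_deg):
    """tool-frame shift (mm) and turn (rad) to TCP xyz, pointing down, jaw axis (tool y) at yaw (mod 180, nearest)"""
    s=telemetry.read_state();R=cv2.Rodrigues(np.array(s['orientation'],float))[0]
    d=R.T@(np.array(xyz)-np.array(s['tool_pos']))*1e3
    out=[]
    for y in (yaw_deg,yaw_deg+180):
        a=np.radians(y);Y=np.array([np.cos(a),np.sin(a),0]);X=np.array([0,0,-1.]);G=np.c_[X,Y,np.cross(X,Y)]
        out.append(cv2.Rodrigues(R.T@G)[0].ravel())
    t=min(out,key=np.linalg.norm)
    print('t',round(s['t'],2),'q',s['q'].round(2),'pos',s['tool_pos'].round(4),'F',s['force'].round(1),'xyz',d.round(1),'turn',t.round(4))
E
python3 - <<'E'
from h import *
plan([.52,-.07,.27],-5.3)
E
```

```text
t 0.15 q [-1.34  0.13  1.49 -0.    1.52 -0.09] pos [ 0.1874 -0.5696  0.3019] F [ 0.9 -0.4  0.2] xyz [  32.5 -370.6 -472. ] turn [-1.1605e+00 -9.0000e-04  1.2000e-03]
```

Call:
step_arm --commands '[{"xyz":[32.5,-370.6,-472],"turn":[-1.1605,-0.0009,0.0012],"grip":50},{"xyz":[32.5,-370.6,-472],"turn":[-1.1605,-0.0009,0.0012],"grip":50},{"xyz":[32.5,-370.6,-472],"turn":[-1.1605,-0.0009,0.0012],"grip":50},{"xyz":[32.5,-370.6,-472],"turn":[-1.1605,-0.0009,0.0012],"grip":50},{"xyz":[32.5,-370.6,-472],"turn":[-1.1605,-0.0009,0.0012],"grip":50},{"xyz":[32.5,-370.6,-472],"turn":[-1.1605,-0.0009,0.0012],"grip":50},{"xyz":[32.5,-370.6,-472],"turn":[-1.1605,-0.0009,0.0012],"grip":50},{"xyz":[32.5,-370.6,-472],"turn":[-1.1605,-0.0009,0.0012],"grip":50},{"xyz":[32.5,-370.6,-472],"turn":[-1.1605,-0.0009,0.0012],"grip":50},{"xyz":[32.5,-370.6,-472],"turn":[-1.1605,-0.0009,0.0012],"grip":50},{"xyz":[32.5,-370.6,-472],"turn":[-1.1605,-0.0009,0.0012],"grip":50},{"xyz":[32.5,-370.6,-472],"turn":[-1.1605,-0.0009,0.0012],"grip":50}]'

```text
t: 1.65
tool_pos: [0.5197, -0.0708, 0.27]
orientation: [1.275, 1.163, -1.278]
force: [-0.0, 0.2, -0.3]
opening: 0.0502
```

```bash
python3 - <<'E'
from h import *
plan([.52,-.07,.27],-5.3)
cp,im=grab('wrist');np.savez('cp_w1.npz',**cp);cv2.imwrite('pics/w1.png',im)
cv2.imwrite('pics/w1b.png',cv2.resize(im,(800,600),interpolation=cv2.INTER_CUBIC))
E
```

```text
t 1.65 q [-0.23 -0.06  1.74 -0.    1.46 -0.14] pos [ 0.5197 -0.0708  0.27  ] F [-0.   0.2 -0.3] xyz [-0.1  0.2 -0.8] turn [0.0004 0.0017 0.0003]
```

View pics/w1b.png

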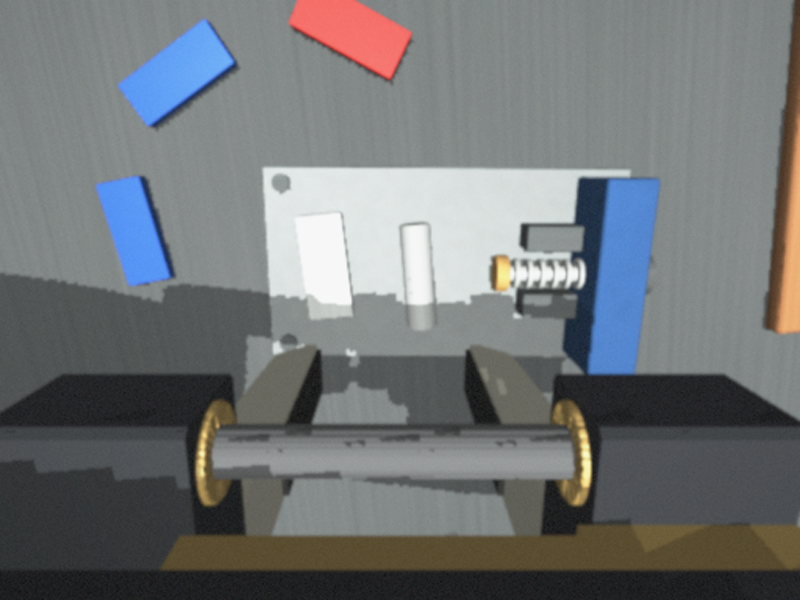

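Close view (800-px): the flat strip has corners (297,215), (341,211), (353,316) and (309,320). The stub runs (415,223)–(421,328). The bed corner is (264,168), its +y edge runs to (630,170), and the plunger axis is at v≈272.

```bash
python3 - <<'E'
from h import *
cp=dict(np.load('cp_w1.npz'));k=.64
P=lambda u,v,z:onz(cp,u*k,v*k,z)
im=cv2.imread('pics/w1.png')
def show(n,p,q):
    d=(q-p)[:2];print(n,'mid',((p+q)/2).round(4),'len',np.linalg.norm(d).round(4),'ang',np.degrees(np.arctan2(d[1],d[0])).round(1))
a,b,c,d=[P(*x,.022) for x in [(297,215),(341,211),(353,316),(309,320)]]
show('strip short top',a,b);show('strip short bot',d,c);show('left',d,a);show('right',c,b);print('centre',(a+b+c+d)/4)
show('stub',P(421,328,.026),P(415,223,.026))
show('bed +y edge',P(264,168,.012),P(630,170,.012))
show('bed -x edge',P(275,352,.012),P(264,168,.012))
show('block top edge in',P(607,180,.062),P(588,372,.062))
show('plunger axis',P(500,273,.034),P(580,273,.034))
show('posts out lip',P(522,249,.034),P(518,292,.034)); print(P(522,225,.034),P(516,315,.012))
# line fit of bed +y edge
g=cv2.cvtColor(im,cv2.COLOR_BGR2GRAY).astype(float)
pts=[]
for u in range(185,365,4):
    col=g[98:118,u];dd=np.diff(col);i=int(np.argmax(dd));pts.append(onz(cp,u,98+i+1,.012)[:2])
pts=np.array(pts);f=cv2.fitLine(pts.astype(np.float32),cv2.DIST_HUBER,0,.01,.01).ravel();print('edge fit',np.degrees(np.arctan2(f[1],f[0])),f)
E
```

```text
strip short top mid [ 0.4765 -0.0259  0.022 ] len 0.0286 ang -0.2
strip short bot mid [ 0.4755 -0.0967  0.022 ] len 0.0301 ang 0.0
left mid [ 0.4613 -0.0613  0.022 ] len 0.0709 ang 88.6
right mid [ 0.4907 -0.0614  0.022 ] len 0.0707 ang 89.8
centre [ 0.47600776 -0.06133307  0.022     ]
stub mid [ 0.5366 -0.073   0.026 ] len 0.0706 ang 88.5
bed +y edge mid [ 0.5617 -0.0063  0.012 ] len 0.2382 ang -5.7
bed -x edge mid [ 0.4372 -0.0577  0.012 ] len 0.1269 ang 84.6
block top edge in mid [ 0.6397 -0.0773  0.062 ] len 0.1148 ang -95.2
plunger axis mid [ 0.6143 -0.0761  0.034 ] len 0.0512 ang -5.4
posts out lip mid [ 0.6016 -0.0734  0.034 ] len 0.028 ang -97.0
[ 0.60373769 -0.04434786  0.034     ] [ 0.60300291 -0.10949919  0.012     ]
edge fit -5.821548 [ 0.99484265 -0.10143045  0.548443   -0.00435515]
```

```bash
python3 - <<'E'
from h import *
plan([.476,-.0613,.15],-.8)
plan([.476,-.0613,.0975],-.8)
E
```

```text
t 1.7 q [-0.23 -0.06  1.74 -0.    1.46 -0.14] pos [ 0.5196 -0.0712  0.2701] F [ 0.8 -0.9  0.4] xyz [120.1 -44.3  -6. ] turn [-0.0792  0.0017  0.0001]
t 1.7 q [-0.23 -0.06  1.74 -0.    1.46 -0.14] pos [ 0.5196 -0.0712  0.2701] F [ 0.8 -0.9  0.4] xyz [172.6 -44.3  -6.1] turn [-0.0792  0.0017  0.0001]
```

Call:
step_arm --commands '[{"xyz":[50,-44.3,-6],"turn":[-0.0792,0.0017,0],"grip":44},{"xyz":[110,-44.3,-6],"turn":[-0.0792,0.0017,0],"grip":44},{"xyz":[150,-44.3,-6],"turn":[-0.0792,0.0017,0],"grip":44},{"xyz":[172.3,-44.3,-6],"turn":[-0.0792,0.0017,0],"grip":44},{"xyz":[172.3,-44.3,-6],"turn":[-0.0792,0.0017,0],"grip":44},{"xyz":[172.3,-44.3,-6],"turn":[-0.0792,0.0017,0],"grip":20},{"xyz":[172.3,-44.3,-6],"turn":[-0.0792,0.0017,0],"grip":20},{"xyz":[172.3,-44.3,-6],"turn":[-0.0792,0.0017,0],"grip":20},{"xyz":[172.3,-44.3,-6],"turn":[-0.0792,0.0017,0],"grip":20}]' --force 25

```text
t: 2.82
tool_pos: [0.4766, -0.0609, 0.0981]
orientation: [1.219, 1.202, -1.219]
force: [-0.7, -2.0, 1.1]
opening: 0.0297
```

```bash
python3 - <<'E'
from h import *
plan([.645,.283,.20],-7.2)
E
```

```text
t 2.83 q [-0.23  0.02  2.    0.    1.12 -0.22] pos [ 0.4766 -0.0609  0.0981] F [-0.7 -2.   1.1] xyz [-101.8  163.8 -346.1] turn [ 0.1123  0.     -0.0006]
```

Call:
step_arm --commands '[{"xyz":[-60,0,0],"turn":[0,0,0],"grip":20},{"xyz":[-102,30,-60],"turn":[0.1123,0,0],"grip":20},{"xyz":[-102,163.8,-346],"turn":[0.1123,0,0],"grip":20},{"xyz":[-102,163.8,-346],"turn":[0.1123,0,0],"grip":20},{"xyz":[-102,163.8,-346],"turn":[0.1123,0,0],"grip":20},{"xyz":[-102,163.8,-346],"turn":[0.1123,0,0],"grip":20},{"xyz":[-102,163.8,-346],"turn":[0.1123,0,0],"grip":20},{"xyz":[-102,163.8,-346],"turn":[0.1123,0,0],"grip":20},{"xyz":[-102,163.8,-346],"turn":[0.1123,0,0],"grip":20}]'

```text
t: 3.95
tool_pos: [0.6446, 0.2848, 0.1989]
orientation: [1.299, 1.149, -1.3]
force: [-0.5, 0.6, -1.3]
opening: 0.0295
```

```bash
python3 - <<'E'
from h import *
plan([.645,.283,.0915],-7.2)
cp,im=grab('wrist');np.savez('cp_w2.npz',**cp);cv2.imwrite('pics/w2.png',im)
E
```

```text
t 3.95 q [0.34 0.47 1.27 0.   1.4  0.47] pos [0.6446 0.2848 0.1989] F [-0.5  0.6 -1.3] xyz [107.4   0.7   1.7] turn [ 0.0023 -0.0001  0.0009]
```

View pics/w2.png

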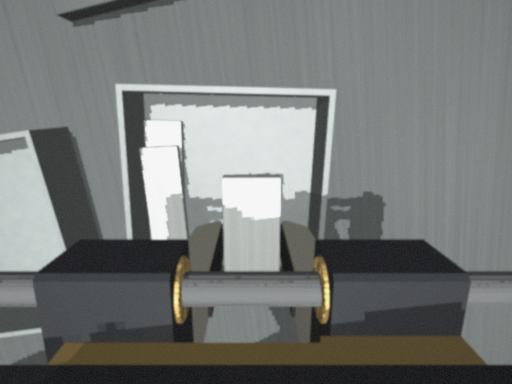

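The wrist view shows the strip held at (252,220) above the tray. The stacked flat bars are at (165,180), so this is the flat-stock tray, and the free floor lies below the strip. I'll lower and release.

Call:
step_arm --commands '[{"xyz":[50,0.7,1],"turn":[0,0,0],"grip":20},{"xyz":[95,0.7,1],"turn":[0,0,0],"grip":20},{"xyz":[106,0.7,1],"turn":[0,0,0],"grip":20},{"xyz":[106.5,0.7,1],"turn":[0,0,0],"grip":20},{"xyz":[106.5,0.7,1],"turn":[0,0,0],"grip":44},{"xyz":[106.5,0.7,1],"turn":[0,0,0],"grip":44},{"xyz":[106.5,0.7,1],"turn":[0,0,0],"grip":44},{"xyz":[60,0.7,1],"turn":[0,0,0],"grip":44},{"xyz":[0,0.7,1],"turn":[0,0,0],"grip":44}]'

```text
t: 5.12
tool_pos: [0.6442, 0.2817, 0.1991]
orientation: [1.298, 1.149, -1.304]
force: [0.3, -0.1, 0.4]
opening: 0.0441
```

```bash
python3 - <<'E'
from h import *
plan([.5366,-.073,.20],-1.5)
E
```

```text
t 5.12 q [0.34 0.47 1.27 0.   1.4  0.46] pos [0.6442 0.2817 0.1991] F [ 0.3 -0.1  0.4] xyz [-1.000e-01 -6.240e+01  3.654e+02] turn [-0.0993  0.0014  0.0035]
```

Call:
step_arm --commands '[{"xyz":[0,-62.4,365.4],"turn":[-0.0993,0.0014,0.003],"grip":40},{"xyz":[0,-62.4,365.4],"turn":[-0.0993,0.0014,0.003],"grip":40},{"xyz":[0,-62.4,365.4],"turn":[-0.0993,0.0014,0.003],"grip":40},{"xyz":[0,-62.4,365.4],"turn":[-0.0993,0.0014,0.003],"grip":40},{"xyz":[0,-62.4,365.4],"turn":[-0.0993,0.0014,0.003],"grip":40},{"xyz":[0,-62.4,365.4],"turn":[-0.0993,0.0014,0.003],"grip":40},{"xyz":[0,-62.4,365.4],"turn":[-0.0993,0.0014,0.003],"grip":40},{"xyz":[0,-62.4,365.4],"turn":[-0.0993,0.0014,0.003],"grip":40}]'

```text
t: 6.12
tool_pos: [0.5381, -0.0725, 0.2004]
orientation: [1.233, 1.194, -1.225]
force: [0.4, -0.0, 0.8]
opening: 0.0396
```

```bash
python3 - <<'E'
from h import *
plan([.5366,-.073,.0975],-1.5)
E
```

```text
t 6.12 q [-0.23  0.05  1.77  0.    1.32 -0.2 ] pos [ 0.5381 -0.0725  0.2004] F [ 0.4 -0.   0.8] xyz [102.9  -1.9   0.8] turn [-0.001  -0.0019 -0.0044]
```

Call:
step_arm --commands '[{"xyz":[50,-1.2,0.5],"turn":[0,0,0],"grip":40},{"xyz":[90,-1.2,0.5],"turn":[0,0,0],"grip":40},{"xyz":[102,-1.2,0.5],"turn":[0,0,0],"grip":40},{"xyz":[102.5,-1.2,0.5],"turn":[0,0,0],"grip":40},{"xyz":[102.5,-1.2,0.5],"turn":[0,0,0],"grip":10},{"xyz":[102.5,-1.2,0.5],"turn":[0,0,0],"grip":10},{"xyz":[102.5,-1.2,0.5],"turn":[0,0,0],"grip":10},{"xyz":[102.5,-1.2,0.5],"turn":[0,0,0],"grip":10},{"xyz":[60,-1.2,0.5],"turn":[0,0,0],"grip":10},{"xyz":[0,-1.2,0.5],"turn":[0,0,0],"grip":10}]'

```text
t: 7.38
tool_pos: [0.5347, -0.0728, 0.1984]
orientation: [1.23, 1.2, -1.229]
force: [1.2, -0.1, -1.6]
opening: 0.0195
```

```bash
python3 - <<'E'
from h import *
# bin_round centre from rim corners
C=np.array([[.496,.356],[.498,.194],[.349,.188],[.347,.352]]);print(C.mean(0),np.degrees(np.arctan2(*(C[0]-C[1]))),np.degrees(np.arctan2(*(C[3]-C[2]))))
plan([.444,.272,.20],0)
E
```

```text
[0.4225 0.2725] -0.7073193685442574 -0.698694382983472
t 7.38 q [-0.23  0.04  1.77  0.    1.33 -0.21] pos [ 0.5347 -0.0728  0.1984] F [ 1.2 -0.1 -1.6] xyz [  -0.5  -99.8 -342.3] turn [-0.0265 -0.0026  0.0021]
```

Call:
step_arm --commands '[{"xyz":[0,-96,-342.5],"turn":[-0.038,-0.0026,0.002],"grip":10},{"xyz":[0,-96,-342.5],"turn":[-0.038,-0.0026,0.002],"grip":10},{"xyz":[0,-96,-342.5],"turn":[-0.038,-0.0026,0.002],"grip":10},{"xyz":[0,-96,-342.5],"turn":[-0.038,-0.0026,0.002],"grip":10},{"xyz":[0,-96,-342.5],"turn":[-0.038,-0.0026,0.002],"grip":10},{"xyz":[0,-96,-342.5],"turn":[-0.038,-0.0026,0.002],"grip":10},{"xyz":[0,-96,-342.5],"turn":[-0.038,-0.0026,0.002],"grip":10},{"xyz":[0,-96,-342.5],"turn":[-0.038,-0.0026,0.002],"grip":10}]'

```text
t: 8.38
tool_pos: [0.4495, 0.2713, 0.1997]
orientation: [1.201, 1.21, -1.198]
force: [-0.2, 0.4, -2.3]
opening: 0.0189
```

```bash
python3 - <<'E'
from h import *
plan([.448,.273,.0905],0.7)
cp,im=grab('wrist');np.savez('cp_w3.npz',**cp);cv2.imwrite('pics/w3.png',im)
E
```

```text
t 8.38 q [ 0.45 -0.    1.82 -0.    1.32  0.44] pos [0.4495 0.2713 0.1997] F [-0.2  0.4 -2.3] xyz [109.2  -2.   -2. ] turn [ 0.      0.0021 -0.0048]
```

View pics/w3.png

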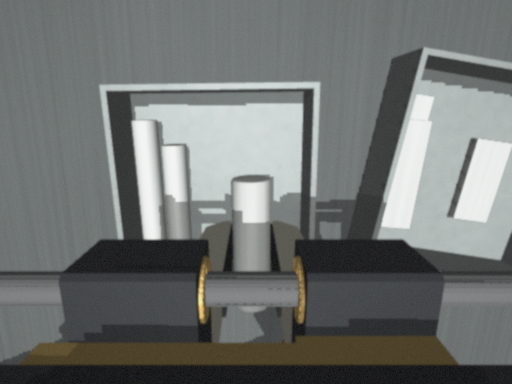

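The stub (252,225) is held over the free floor of the tray with two round bars (147,175) and (175,185). The strip lies flat on the flat tray's floor at (483,180).

Call:
step_arm --commands '[{"xyz":[50,-1,-1],"turn":[0,0,0],"grip":10},{"xyz":[95,-1,-1],"turn":[0,0,0],"grip":10},{"xyz":[108,-1,-1],"turn":[0,0,0],"grip":10},{"xyz":[109,-1,-1],"turn":[0,0,0],"grip":10},{"xyz":[109,-1,-1],"turn":[0,0,0],"grip":10},{"xyz":[109,-1,-1],"turn":[0,0,0],"grip":36},{"xyz":[109,-1,-1],"turn":[0,0,0],"grip":36},{"xyz":[109,-1,-1],"turn":[0,0,0],"grip":36},{"xyz":[60,-1,-1],"turn":[0,0,0],"grip":36},{"xyz":[0,-1,-1],"turn":[0,0,0],"grip":36},{"xyz":[-40,-1,-1],"turn":[0,0,0],"grip":60}]'

```text
t: 9.8
tool_pos: [0.449, 0.2732, 0.2435]
orientation: [1.205, 1.209, -1.194]
force: [0.4, -0.1, -0.1]
opening: 0.0419
```

```bash
python3 - <<'E'
from h import *
cp,im=grab('wrist');cv2.imwrite('pics/w4.png',im)
# coupon from top picture: web direction
cp=dict(np.load('cp_top.npz'));k=.64
a=cv2.imread('pics/top0.png')[185:240,335:385];
for x,y,z in [(541,308,.008),(553,306,.008),(575,300,.008),(586,349,.008),(555,357,.008)]: print(onz(cp,x*k,y*k,z).round(3))
print(onz(cp,563*k,328*k,.03).round(3))
plan([.513,-.33,.24],-75)
E
```

```text
[ 0.548 -0.292  0.008]
[ 0.551 -0.314  0.008]
[ 0.563 -0.353  0.008]
[ 0.476 -0.37   0.008]
[ 0.462 -0.315  0.008]
[ 0.511 -0.324  0.03 ]
t 9.85 q [ 0.45 -0.05  1.77 -0.    1.4   0.44] pos [0.4508 0.2742 0.2491] F [1.6 2.9 4.4] xyz [  7.9  54.8 604.9] turn [ 1.3209 -0.0126 -0.0105]
```

Call:
step_arm --commands '[{"xyz":[0,53,600],"turn":[1.38,-0.0126,-0.0105],"grip":44},{"xyz":[0,53,600],"turn":[1.38,-0.0126,-0.0105],"grip":44},{"xyz":[0,53,600],"turn":[1.38,-0.0126,-0.0105],"grip":44},{"xyz":[0,53,600],"turn":[1.38,-0.0126,-0.0105],"grip":44},{"xyz":[0,53,600],"turn":[1.38,-0.0126,-0.0105],"grip":44},{"xyz":[0,53,600],"turn":[1.38,-0.0126,-0.0105],"grip":44},{"xyz":[0,53,600],"turn":[1.38,-0.0126,-0.0105],"grip":44},{"xyz":[0,53,600],"turn":[1.38,-0.0126,-0.0105],"grip":44},{"xyz":[0,53,600],"turn":[1.38,-0.0126,-0.0105],"grip":44},{"xyz":[0,53,600],"turn":[1.38,-0.0126,-0.0105],"grip":44},{"xyz":[0,53,600],"turn":[1.38,-0.0126,-0.0105],"grip":44}]'

```text
t: 11.22
tool_pos: [0.5079, -0.3292, 0.2405]
orientation: [2.104, 0.208, -2.126]
force: [0.2, -0.3, 0.4]
opening: 0.0443
```

```bash
python3 - <<'E'
from h import *
plan([.511,-.325,.25],-79)
cp,im=grab('wrist');np.savez('cp_w5.npz',**cp);cv2.imwrite('pics/w5.png',im)
cv2.imwrite('pics/w5b.png',cv2.resize(im,(800,600),interpolation=cv2.INTER_CUBIC))
E
```

```text
t 11.22 q [-0.66  0.18  1.54 -0.01  1.42  0.72] pos [ 0.5079 -0.3292  0.2405] F [ 0.2 -0.3  0.4] xyz [-9.5 -3.5 -3.8] turn [ 0.0071  0.0104 -0.0023]
```

View pics/w5b.png

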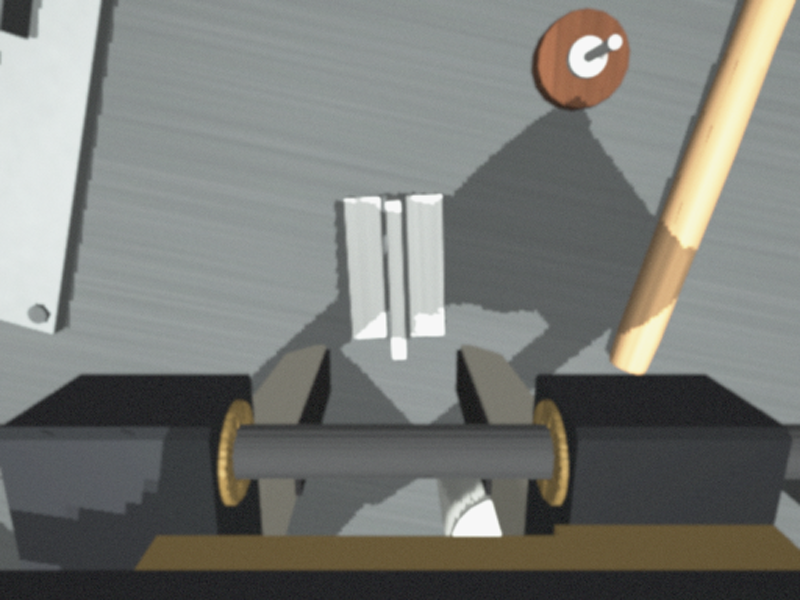

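The web top runs (394,201)–(399,359). The base plate's top corners are about (345,199), (443,195), (444,335) and (354,339). The hammer and wheel are clear to the right.

```bash
python3 - <<'E'
from h import *
cp=dict(np.load('cp_w5.npz'));k=.64
P=lambda u,v,z:onz(cp,u*k,v*k,z)
def show(n,p,q):
    d=(q-p)[:2];print(n,'mid',((p+q)/2).round(4),'len',np.linalg.norm(d).round(4),'ang',np.degrees(np.arctan2(d[1],d[0])).round(2))
show('web',P(399,359,.048),P(394,201,.048))
show('L',P(354,339,.008),P(345,199,.008));show('R',P(444,335,.008),P(443,195,.008))
show('far',P(345,199,.008),P(443,195,.008));show('near',P(354,339,.008),P(444,335,.008))
print(P(50,333,.012), P(110,0,.012))
E
```

```text
web mid [ 0.5136 -0.3308  0.048 ] len 0.09 ang 13.2
L mid [ 0.5062 -0.3023  0.008 ] len 0.0903 ang 13.69
R mid [ 0.5203 -0.36    0.008 ] len 0.0899 ang 13.19
far mid [ 0.5571 -0.3207  0.008 ] len 0.0598 ang -76.39
near mid [ 0.4695 -0.3416  0.008 ] len 0.059 ang -76.04
[ 0.42952468 -0.12037061  0.012     ] [ 0.63071788 -0.14727554  0.012     ]
```

```bash
python3 - <<'E'
from h import *
plan([.5134,-.331,.098],-76.5)
E
```

```text
t 11.28 q [-0.65  0.18  1.54 -0.01  1.42  0.72] pos [ 0.508  -0.3275  0.2405] F [0.6 0.9 0.3] xyz [142.4   4.4  -6. ] turn [-0.0353  0.0104 -0.0012]
```

Call:
step_arm --commands '[{"xyz":[50,4.4,-6],"turn":[-0.0353,0.0104,-0.0012],"grip":44},{"xyz":[100,4.4,-6],"turn":[-0.0353,0.0104,-0.0012],"grip":44},{"xyz":[135,4.4,-6],"turn":[-0.0353,0.0104,-0.0012],"grip":44},{"xyz":[142,4.4,-6],"turn":[-0.0353,0.0104,-0.0012],"grip":44},{"xyz":[142,4.4,-6],"turn":[-0.0353,0.0104,-0.0012],"grip":44}]'

```text
t: 11.9
tool_pos: [0.5143, -0.3295, 0.0999]
orientation: [2.095, 0.25, -2.094]
force: [0.2, 0.9, 0.7]
opening: 0.0438
```

```bash
python3 - <<'E'
from h import *
plan([.5134,-.331,.098],-76.5)
E
```

```text
t 11.9 q [-0.65  0.34  1.63 -0.    1.17  0.68] pos [ 0.5143 -0.3295  0.0999] F [0.2 0.9 0.7] xyz [1.9 1.2 1.2] turn [ 0.0031 -0.0007 -0.0009]
```

Call:
step_arm --commands '[{"xyz":[1.5,1.2,0.5],"turn":[0.003,0,0],"grip":44},{"xyz":[1.5,1.2,0.5],"turn":[0.003,0,0],"grip":2},{"xyz":[1.5,1.2,0.5],"turn":[0.003,0,0],"grip":2},{"xyz":[1.5,1.2,0.5],"turn":[0.003,0,0],"grip":2},{"xyz":[1.5,1.2,0.5],"turn":[0.003,0,0],"grip":2},{"xyz":[1.5,1.2,0.5],"turn":[0.003,0,0],"grip":2},{"xyz":[-30,1.2,0.5],"turn":[0.003,0,0],"grip":2},{"xyz":[-80,1.2,0.5],"turn":[0.003,0,0],"grip":2}]' --force 50

```text
t: 12.9
tool_pos: [0.5116, -0.33, 0.1762]
orientation: [2.094, 0.252, -2.104]
force: [1.1, -0.4, -4.7]
opening: 0.0077
```

```bash
python3 - <<'E'
from h import *
plan([.5181,-.0667,.176],-95.6)
E
```

```text
t 12.9 q [-0.66  0.25  1.59 -0.    1.31  0.68] pos [ 0.5116 -0.33    0.1762] F [ 1.1 -0.4 -4.7] xyz [   1.1 -254.6  -67.5] turn [0.3324 0.005  0.004 ]
```

Call:
step_arm --commands '[{"xyz":[0,-254.6,-67.5],"turn":[0.3324,0.005,0.002],"grip":2},{"xyz":[0,-254.6,-67.5],"turn":[0.3324,0.005,0.002],"grip":2},{"xyz":[0,-254.6,-67.5],"turn":[0.3324,0.005,0.002],"grip":2},{"xyz":[0,-254.6,-67.5],"turn":[0.3324,0.005,0.002],"grip":2},{"xyz":[0,-254.6,-67.5],"turn":[0.3324,0.005,0.002],"grip":2},{"xyz":[0,-254.6,-67.5],"turn":[0.3324,0.005,0.002],"grip":2},{"xyz":[0,-254.6,-67.5],"turn":[0.3324,0.005,0.002],"grip":2},{"xyz":[0,-254.6,-67.5],"turn":[0.3324,0.005,0.002],"grip":2}]'

```text
t: 13.9
tool_pos: [0.52, -0.0695, 0.1788]
orientation: [-2.177, 0.111, 2.165]
force: [-0.3, 0.3, -5.7]
opening: 0.0078
```

```bash
python3 - <<'E'
from h import *
plan([.5181,-.0667,.112],-95.6)
E
```

```text
t 13.9 q [-0.23  0.02  1.84 -0.    1.28  1.44] pos [ 0.52   -0.0695  0.1788] F [-0.3  0.3 -5.7] xyz [66.8 -2.8  2.5] turn [-0.0019 -0.0056 -0.002 ]
```

Call:
step_arm --commands '[{"xyz":[45,-2,1.5],"turn":[-0.002,-0.004,-0.001],"grip":2},{"xyz":[62,-2,1.5],"turn":[-0.002,-0.004,-0.001],"grip":2},{"xyz":[66,-2,1.5],"turn":[-0.002,-0.004,-0.001],"grip":2},{"xyz":[66,-2,1.5],"turn":[-0.002,-0.004,-0.001],"grip":2}]'

```text
t: 14.4
tool_pos: [0.5196, -0.0665, 0.1136]
orientation: [-2.175, 0.106, 2.17]
force: [0.5, -0.3, -4.2]
opening: 0.0078
```

```bash
python3 - <<'E'
from h import *
plan([.5181,-.0667,.112],-95.6)
cp,im=grab('wrist');np.savez('cp_w6.npz',**cp);cv2.imwrite('pics/w6.png',im)
cv2.imwrite('pics/w6b.png',cv2.resize(im,(800,600),interpolation=cv2.INTER_CUBIC))
E
```

```text
t 14.4 q [-0.22  0.1   1.88 -0.    1.16  1.44] pos [ 0.5196 -0.0665  0.1136] F [ 0.5 -0.3 -4.2] xyz [1.6 0.3 1.5] turn [ 0.0016 -0.0026 -0.0009]
```

View pics/w6b.png

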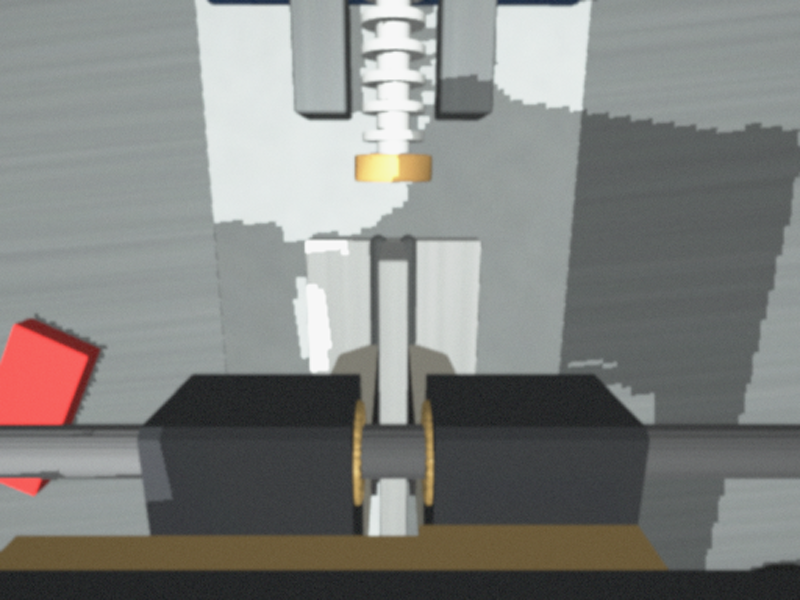

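The coupon is just above the bed, between the bed edges. Its front plate edge is (306,240)–(480,240) and the web is at u≈393. The plunger disc is centred at (393,168), and the post faces are at v≈116, spanning u 295–349 and 436–492.

```bash
python3 - <<'E'
from h import *
cp=dict(np.load('cp_w6.npz'));k=.64
P=lambda u,v,z:onz(cp,u*k,v*k,z)
g=cv2.cvtColor(cv2.imread('pics/w6.png'),cv2.COLOR_BGR2GRAY).astype(float)
e=np.array([np.cos(np.radians(-5.6)),np.sin(np.radians(-5.6))]);n=np.array([-e[1],e[0]])
def show(nm,p,q):
    d=(q-p)[:2];m=((p+q)/2)[:2];print(nm,'len',np.linalg.norm(d).round(4),'ang',np.degrees(np.arctan2(d[1],d[0])).round(2),'s',(m@e).round(4),'lat',(m@n).round(4))
def vedge(u0,u1,vs,z,sign):
    pts=[]
    for v in vs:
        d=sign*np.diff(cv2.GaussianBlur(g,(3,3),0)[v,u0:u1]);i=int(np.argmax(d));pts.append(onz(cp,u0+i+.5,v,z)[:2])
    f=cv2.fitLine(np.float32(pts),cv2.DIST_HUBER,0,.01,.01).ravel();a=np.degrees(np.arctan2(f[1],f[0]));a=(a+90)%180-90
    c=np.mean(pts,0);return a,c@n
print('bed L',vedge(120,150,range(10,135,3),.012,1),'bed R',vedge(350,385,range(10,60,3),.012,-1))
print('web L',vedge(238,248,range(170,225,3),.0615,1),'web R',vedge(255,266,range(170,225,3),.0615,-1))
print('plate R',vedge(298,314,range(158,230,3),.0215,-1))
show('plate front',P(480,240,.0215),P(306,240,.0215))
show('posts top outer',P(493,111,.034),P(294,111,.034));show('posts inner',P(436,112,.034),P(350,112,.034))
show('post foot',P(492,118,.012),P(295,118,.012))
show('plunger',P(432,168,.034),P(355,168,.034))
show('web',P(397,500,.0615),P(393,262,.0615))
E
```

```text
bed L (np.float32(-5.75634), np.float64(0.049311453888507197)) bed R (np.float32(-5.295822), np.float64(-0.08020956709927582))
web L (np.float32(-4.6167297), np.float64(-0.011509348293533435)) web R (np.float32(-5.198303), np.float64(-0.019414589880896914))
plate R (np.float32(-5.4895935), np.float64(-0.04577122618784276))
plate front len 0.0601 ang 84.4 s 0.5686 lat -0.0156
posts top outer len 0.0601 ang 84.41 s 0.6092 lat -0.0157
posts inner len 0.026 ang 84.41 s 0.609 lat -0.0156
post foot len 0.0678 ang 84.41 s 0.6094 lat -0.0158
plunger len 0.0239 ang 84.41 s 0.5926 lat -0.0157
web len 0.0734 ang -4.63 s 0.5312 lat -0.0162
```

Call:
step_arm --commands '[{"xyz":[1,0,0],"turn":[0,0,0],"grip":2},{"xyz":[2,0,0],"turn":[0,0,0],"grip":2},{"xyz":[2,0,0],"turn":[0,0,0],"grip":2}]'

```text
t: 14.82
tool_pos: [0.5192, -0.0661, 0.1112]
orientation: [-2.175, 0.105, 2.17]
force: [-0.8, -0.3, -5.0]
opening: 0.0077
```

Call:
step_arm --commands '[{"xyz":[0.8,0,0],"turn":[0,0,0],"grip":2},{"xyz":[0.8,0,0],"turn":[0,0,0],"grip":2}]'

```text
t: 15.08
tool_pos: [0.5191, -0.0661, 0.11]
orientation: [-2.175, 0.105, 2.171]
force: [0.1, 0.4, -5.2]
opening: 0.0074
```

Call:
step_arm --commands '[{"xyz":[0.8,0,0],"turn":[0,0,0],"grip":2},{"xyz":[0.8,0,0],"turn":[0,0,0],"grip":2}]'

```text
t: 15.32
tool_pos: [0.5192, -0.0661, 0.1096]
orientation: [-2.175, 0.105, 2.171]
force: [-1.2, 0.4, -0.4]
opening: 0.008
```

Call:
step_arm --commands '[{"xyz":[0.8,0,0],"turn":[0,0,0],"grip":2},{"xyz":[0.8,0,0],"turn":[0,0,0],"grip":2}]'

```text
t: 15.58
tool_pos: [0.5192, -0.0661, 0.1096]
orientation: [-2.175, 0.105, 2.171]
force: [-6.4, 0.4, 8.3]
opening: 0.0075
```

Call:
step_arm --commands '[{"xyz":[-0.9,0,0],"turn":[0,0,0],"grip":2},{"xyz":[-0.9,0,0],"turn":[0,0,0],"grip":14},{"xyz":[-0.9,0,0],"turn":[0,0,0],"grip":14},{"xyz":[-0.9,0,0],"turn":[0,0,0],"grip":2},{"xyz":[-0.9,0,0],"turn":[0,0,0],"grip":2},{"xyz":[-0.9,0,0],"turn":[0,0,0],"grip":2},{"xyz":[-0.9,0,0],"turn":[0,0,0],"grip":2}]' --force 55

```text
t: 16.45
tool_pos: [0.5193, -0.0662, 0.1096]
orientation: [-2.175, 0.105, 2.17]
force: [0.8, -1.7, 0.4]
opening: 0.0072
```

```bash
python3 - <<'E'
from h import *
s=telemetry.read_state()['tool_pos'];e=np.array([np.cos(np.radians(-5.55)),np.sin(np.radians(-5.55)),0])
plan(s+.035*e,-95.55)
E
```

```text
t 16.45 q [-0.22  0.11  1.88 -0.    1.15  1.44] pos [ 0.5193 -0.0662  0.1096] F [ 0.8 -1.7  0.4] xyz [  0.1   0.  -35. ] turn [ 0.0012 -0.0025 -0.0008]
```

Call:
step_arm --commands '[{"xyz":[0,0,-5],"turn":[0,0,0],"grip":2},{"xyz":[0,0,-10],"turn":[0,0,0],"grip":2},{"xyz":[0,0,-15],"turn":[0,0,0],"grip":2},{"xyz":[0,0,-19],"turn":[0,0,0],"grip":2},{"xyz":[0,0,-22],"turn":[0,0,0],"grip":2},{"xyz":[0,0,-25],"turn":[0,0,0],"grip":2},{"xyz":[0,0,-28],"turn":[0,0,0],"grip":2},{"xyz":[0,0,-31],"turn":[0,0,0],"grip":2},{"xyz":[0,0,-33],"turn":[0,0,0],"grip":2},{"xyz":[0,0,-35],"turn":[0,0,0],"grip":2},{"xyz":[0,0,-35],"turn":[0,0,0],"grip":2}]'

```text
t: 17.82
tool_pos: [0.5512, -0.0692, 0.1097]
orientation: [-2.166, 0.104, 2.179]
force: [-21.2, 2.2, 22.0]
opening: 0.0075
```

Call:
step_arm --commands '[{"xyz":[0,0,-1],"turn":[0,0,0],"grip":2},{"xyz":[0,0,-2],"turn":[0,0,0],"grip":2},{"xyz":[0,0,-3],"turn":[0,0,0],"grip":2},{"xyz":[0,0,-3],"turn":[0,0,0],"grip":2}]'

```text
t: 18.32
tool_pos: [0.5538, -0.0694, 0.1098]
orientation: [-2.166, 0.104, 2.18]
force: [-24.1, 1.0, 24.4]
opening: 0.0079
```

Call:
step_arm --commands '[{"xyz":[-0.8,0,0],"turn":[0,0,0],"grip":2},{"xyz":[-1.6,0,0],"turn":[0,0,0],"grip":2},{"xyz":[-1.6,0,0],"turn":[0,0,0],"grip":2}]'

```text
t: 18.7
tool_pos: [0.5538, -0.0694, 0.1098]
orientation: [-2.166, 0.104, 2.179]
force: [-15.3, 0.4, 8.8]
opening: 0.008
```

```bash
cat > chk.py <<'E'
from h import *
import sys
nm=sys.argv[1]
s=telemetry.read_state();R=cv2.Rodrigues(np.array(s['orientation']))[0]
print('pos',s['tool_pos'].round(4),'F',s['force'].round(1),'T',s['wrist_torque'].round(2),'pitch/roll deg',np.degrees(R[2,1:]).round(2),'yaw',np.degrees(np.arctan2(R[1,1],R[0,1])).round(2))
cp,im=grab('wrist');np.savez(f'cp_{nm}.npz',**cp);cv2.imwrite(f'pics/{nm}.png',im)
cv2.imwrite(f'pics/{nm}b.png',cv2.resize(im[:260,120:390],None,fx=2.2,fy=2.2,interpolation=cv2.INTER_CUBIC))
E
python3 chk.py w7
```

```text
pos [ 0.5538 -0.0694  0.1098] F [-15.3   0.4   8.8] T [0.12 2.2  0.02] pitch/roll deg [0.03 0.36] yaw -95.47
```

View pics/w7b.png

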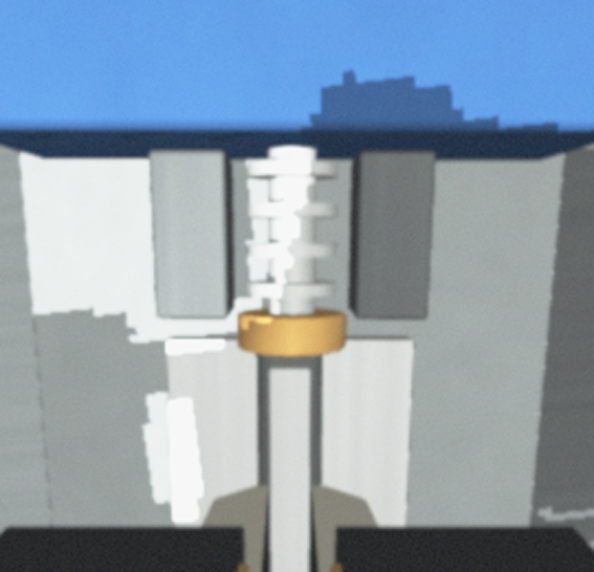

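The web is centred on the plunger, with the disc at (291,333) and the web at u≈290. The plate edge (v≈338) is still about 6 mm short of the post faces (v≈318), so I'll keep pushing.

Call:
step_arm --commands '[{"xyz":[-0.2,0,-1],"turn":[0,0,0],"grip":2},{"xyz":[-0.4,0,-2],"turn":[0,0,0],"grip":2},{"xyz":[-0.6,0,-3],"turn":[0,0,0],"grip":2},{"xyz":[-0.8,0,-4],"turn":[0,0,0],"grip":2},{"xyz":[-0.8,0,-4],"turn":[0,0,0],"grip":2},{"xyz":[-0.8,0,-4],"turn":[0,0,0],"grip":2}]'

```text
t: 19.5
tool_pos: [0.5575, -0.0697, 0.1099]
orientation: [-2.165, 0.104, 2.18]
force: [-13.3, 0.0, 4.6]
opening: 0.0076
```

Call:
step_arm --commands '[{"xyz":[0,0,-0.5],"turn":[0,0,0],"grip":2},{"xyz":[0,0,-1],"turn":[0,0,0],"grip":2},{"xyz":[0,0,-1],"turn":[0,0,0],"grip":2}]'

```text
t: 19.88
tool_pos: [0.5583, -0.0698, 0.1099]
orientation: [-2.164, 0.104, 2.181]
force: [-15.6, 0.1, 5.4]
opening: 0.0076
```

Call:
step_arm --commands '[{"xyz":[0,0,-0.5],"turn":[0,0,0],"grip":2},{"xyz":[0,0,-1],"turn":[0,0,0],"grip":2},{"xyz":[0,0,-1],"turn":[0,0,0],"grip":2}]'

```text
t: 20.25
tool_pos: [0.5593, -0.0699, 0.11]
orientation: [-2.164, 0.104, 2.181]
force: [-14.7, 1.2, 6.0]
opening: 0.008
```

Call:
step_arm --commands '[{"xyz":[0,0,-0.5],"turn":[0,0,0],"grip":2},{"xyz":[0,0,-1],"turn":[0,0,0],"grip":2},{"xyz":[0,0,-1],"turn":[0,0,0],"grip":2}]'

```text
t: 20.62
tool_pos: [0.5602, -0.07, 0.1099]
orientation: [-2.164, 0.104, 2.181]
force: [-15.7, 0.4, 5.2]
opening: 0.0077
```

Call:
step_arm --commands '[{"xyz":[0,0,-0.5],"turn":[0,0,0],"grip":2},{"xyz":[0,0,-1],"turn":[0,0,0],"grip":2},{"xyz":[0,0,-1],"turn":[0,0,0],"grip":2}]'

```text
t: 21.0
tool_pos: [0.5605, -0.07, 0.11]
orientation: [-2.162, 0.104, 2.183]
force: [-20.6, 0.6, 11.0]
opening: 0.0079
```

Call:
step_arm --commands '[{"xyz":[-0.3,0,-0.5],"turn":[0,0,0],"grip":2},{"xyz":[-0.4,0,-0.8],"turn":[0,0,0],"grip":2},{"xyz":[-0.4,0,-0.8],"turn":[0,0,0],"grip":2},{"xyz":[-0.4,0,-0.8],"turn":[0,0,0],"grip":2}]'

```text
t: 21.5
tool_pos: [0.5607, -0.07, 0.1101]
orientation: [-2.16, 0.104, 2.184]
force: [-22.2, 1.1, 10.9]
opening: 0.0077
```

```bash
python3 chk.py w8
```

```text
pos [ 0.5607 -0.07    0.1101] F [-22.2   1.1  10.9] T [ 0.21  3.51 -0.04] pitch/roll deg [0.02 0.63] yaw -95.47
```

View pics/w8b.png

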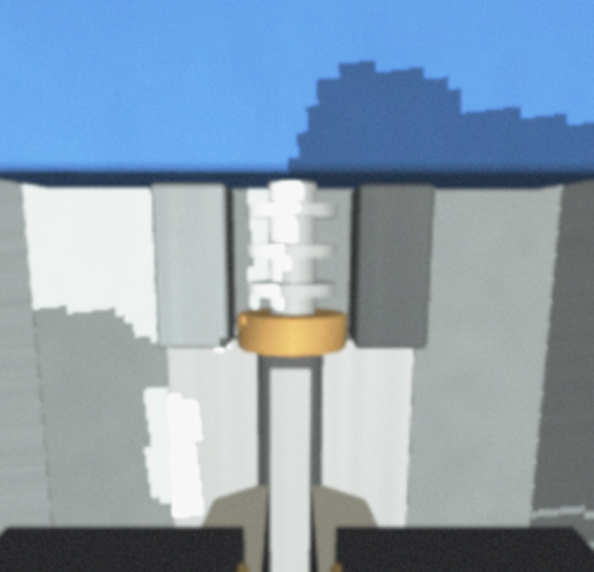

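The plate edge meets both post faces (v≈346) evenly, and the force jumped once travel stopped. The wrist has pitched 0.6° nose-down under load, so I'll level it and keep the push steady.

Call:
step_arm --commands '[{"xyz":[0,0,0.1],"turn":[0,0.003,0],"grip":2},{"xyz":[0,0,0.2],"turn":[0,0.006,0],"grip":2},{"xyz":[0,0,0.2],"turn":[0,0.008,0],"grip":2},{"xyz":[0,0,0.2],"turn":[0,0.008,0],"grip":2}]'

```text
t: 22.05
tool_pos: [0.5601, -0.0699, 0.1098]
orientation: [-2.168, 0.104, 2.177]
force: [-23.7, 0.8, 12.2]
opening: 0.0079
```

```bash
python3 chk.py w9
```

```text
pos [ 0.5601 -0.0699  0.1098] F [-23.7   0.8  12.2] T [ 0.15  3.81 -0.11] pitch/roll deg [0.02 0.23] yaw -95.48
```

Call:
step_arm --commands '[{"xyz":[0,0,0],"turn":[0,0,0],"grip":2},{"xyz":[0,0,0],"turn":[0,0,0],"grip":2},{"xyz":[0,0,0],"turn":[0,0,0],"grip":2},{"xyz":[0,0,0],"turn":[0,0,0],"grip":2},{"xyz":[0,0,0],"turn":[0,0,0],"grip":2},{"xyz":[0,0,0],"turn":[0,0,0],"grip":2},{"xyz":[0,0,0],"turn":[0,0,0],"grip":2},{"xyz":[0,0,0],"turn":[0,0,0],"grip":2}]'

```text
t: 23.1
tool_pos: [0.5601, -0.0699, 0.1098]
orientation: [-2.168, 0.104, 2.177]
force: [-24.9, 1.5, 11.0]
opening: 0.0077
```

```bash
python3 chk.py w10; python3 - <<'E'
from h import *
_,t=grab('top')
a=cv2.resize(t[120:280,85:260],None,fx=2.2,fy=2.2,interpolation=cv2.INTER_CUBIC)
b=cv2.imread('pics/w10.png')[100:230,170:340];b=cv2.resize(b,None,fx=2.4,fy=2.4,interpolation=cv2.INTER_CUBIC)
m=np.zeros((max(a.shape[0],b.shape[0]),a.shape[1]+b.shape[1],3),np.uint8);m[:a.shape[0],:a.shape[1]]=a;m[:b.shape[0],a.shape[1]:]=b
cv2.imwrite('pics/fin.png',m);print(m.shape)
E
```

```text
pos [ 0.5601 -0.0699  0.1098] F [-24.9   1.5  11. ] T [ 0.23  3.78 -0.1 ] pitch/roll deg [0.02 0.24] yaw -95.47
(352, 793, 3)
```

View pics/fin.png

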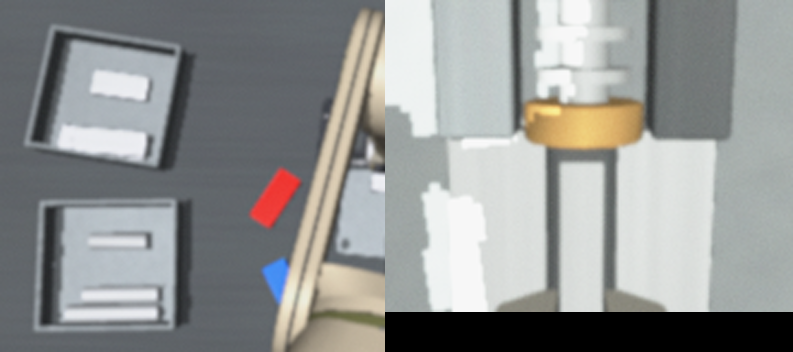

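```bash
python3 -c "
from h import *
print(robot.close_job())"
```

```text
the job is handed in; nothing more can be done
None
```

I did the whole job in the order asked and handed it in at about 23 s of the 64 s allowed; I don't have the verdict.

- **Offcuts:** In the last top view, the flat strip lies on the free floor of the flat-stock tray and the round stub on the free floor of the round-stock tray.
- **Coupon on the bed:** Before the push it was centred on the plunger to about 0.5 mm. Its angle was within about 1° of the jig, but the separate readings of the web and plate edges differed by about 0.9°.
- **Coupon on the stops:** I pushed it about 41 mm. Travel then stopped, the force jumped from about 15 N to over 20 N, and the pictures show the plate end meeting both posts.
- **Holding push:** At the end it was steady at about 25 N forward, with 11 N downward on the bed. The tool was within 0.3° of level and 55 N of grip was set.

**Less certain:**
- The tool tipped 0.6° nose-down under load. I levelled it to about 0.2°, but I did not measure directly whether the coupon's rear end lies fully flat.
- The last picture has a thin bright line under one post. I took it for sunlight on the plate, as seen earlier, rather than a gap.
- I never commanded a move on the other tools, but I did not check them all afterwards.

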